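# Secure the clevis pin of a pneumatic cylinder with its retaining clip

### The job

Push the clevis pin home until its head rests against the fork, then take the narrow retaining clip from the rack and press it down from above into the groove at the other end of the pin until it snaps fully home round the pin. Feel for the groove and do not force the clip: it goes in under a light push, and pressing it hard against anything but its groove spoils it. Leave the two wide clips standing in their slots.

Things in the scene. Friction and masses are not known exactly. Their poses are not given: they have to be found in the camera images.
- nest: Fixed aluminium plate carrying a clamped pneumatic cylinder (75 mm square, front 105 mm from the pin at +x); its rod ends in a steel fork head joined to a level lever (22 mm high, at -x, pivot lugs 105 mm away, all lower than the fork). Origin on the bench under the nominal fork centre; x along the rod to the cylinder, y along the pin, z up.
- nest_pin (a point): Nominal fork centre on the pin axis, 75 mm over the bench, axes as the nest. Fork 32 mm wide (y); its top is 16 mm above the axis, x from -16 to 65 mm. The cylinder has side play: the fork and pin truly sit -6 to +6 mm along y from this point, which is not measured (it stays put in the job; height and x are true).
- pin (a joint): How far the head of the 16 mm clevis pin stands off the fork (m, 0 = home); slides along y at about 5 N. Head 24 mm dia, 5 mm thick, on the +y side, at 16 to 21 mm from the true fork centre when home. On the -y side, pin home: fork face -16, groove -17.1 to -23.6 mm (floor 11 mm dia), then a 16 mm dia tail to -37.1. Head off by 8 mm or more: groove hidden in the fork.
- clip: Narrow retaining clip, dark steel, 5 mm thick, standing upright astride the rack's rail, mouth down, in one of three slots 45 mm apart. Origin at the bore centre; y along the bore, x across, z to the tab. Tab 24 mm wide, 5.5 to 40 mm above the bore centre; below it two spring arms to 6 mm below it, prongs leaving a 7.6 mm mouth. Bore 11 mm.
- clip_tab (a point): On the clip's tab, 30 mm above the bore centre and 10 mm below its top. Grip it across the 24 mm (clip x), fingertips at least 19 mm above the bore centre so that they pass over the fork. A firm grip is fine here. Lifts straight off the rack, free after 20 mm.
- clip_bore (a point): Clip's bore centre. Over the plain pin the prongs land with it 12 mm above the pin axis and will not go on. Over the groove it goes down freely to about 8.5 mm; the push rises to 4 to 8 N near 6 mm, turns to a pull below 4 mm as the prongs snap round, and rises again when home (bore and pin centred); 10 to 15 N there is plenty, 30 N anywhere spoils the clip.
- wide_clip_a_tab (a point): Tab, 30 mm above the bore centre, of a wider clip (36 mm, for another pin) in the rack; to be left alone.
- wide_clip_b_tab (a point): The same point of the second wide clip (36 mm) in the rack; to be left alone.

How it is judged:
By the outcome, as a careful person would: the job done as asked, in the order asked, and still so for the second after the job is handed in, with the robot touching nothing.
It also fails if it takes over 64 s, if anything falls off the work surface, if the arm or the gripper's body presses on something with over 40 N, if the wrist force passes 120 N, or if a joint passes its speed limit or range.

### The arm

A 7-joint arm with a two-finger parallel gripper is mounted at the origin on the work surface. World frame = base frame: x ahead of the robot, y to its left, z up, the work surface at z = 0. Lengths are in m, angles in degrees, forces in N, time in s.
With the tool pointing down it reaches from about 0.425 to 0.875 m from the base axis. Payload 4.7 kg.
Tool frame: the origin (TCP) lies midway between the tips of the shut fingers; the grasp point (between the pads) lies env.grip_point_offset behind it (env.grip_point_offset is the distance from the TCP to the grasp point, in m); z points along the fingers, y is the line along which they close (so a half turn about z gives the same grasp; the last joint's range is limited). The gripper opens to 87 mm and grips with 3 to 60 N. Pads are 19 mm wide; open, the fingers measure 117 mm over their backs; the gripper's body (75 mm by 190 mm) begins 51 mm behind the grasp point.
Start: joints at [64.979, 18.392, -4.016, 83.108, 1.295, 78.541, -3.26], TCP at [0.283, -0.585, 0.223] pointing down, gripper open.
Joint ranges: [-163.93, 163.93], [-17.29, 119.83], [-79.2, 71.16], [3.27, 140.29], [-89.18, 269.18], [5.43, 117.66], [-154.24, 154.24]. Speed limits (degrees/s): [147.25, 147.25, 180, 180, 180, 180, 180].

### API

Orientations are given as [roll, pitch, yaw] about the fixed x, y, z axes, in that order (R = Rz(yaw) Ry(pitch) Rx(roll)).
In Python, from cell import env gives the robot as it stands.
- The arm moves only by the shell command python3 -m creep 'ROWS' [FORCE]. ROWS is a JSON object of lists of equal length, an entry for each row: "translation": the shift along the tool's x, y, z in units of 0.08 m (1.0 is 0.08 m), a list of three; "turn": the turn, a rotation vector about the tool's x, y, z in units of 180 degrees (1.0 is 180 degrees), a list of three; "grip": the opening, from 0 (shut) to 1 (fully open). In form: {"translation": [[x, y, z], ...], "turn": [[ax, ay, az], ...], "grip": [grip, ...]}. A call has 1 to 5 rows; each row shifts and turns the commanded pose from where the row before left it, along the tool's axes as they then stand; what a row does not reach is not made up. A row lasts 1/8 s, in which the tool goes at most 62.5 mm and 10.7 degrees, less where a joint would pass 70% of its speed; a pose out of reach is approached as far as the arm can. A call with a number of a shift or a turn outside -1 to 1 is refused whole. A call with a gripper value outside its range is refused whole. The fingers move at their own pace and stop on an object; FORCE is the grip in N (left out, the last holds). Time passes only in rows, so rows that do not move let the fingers close. It gives the time, the measured TCP pose, the force, the opening and the grip force at its end, in the units of the state.
- env.get_obs(): the state, without advancing time (a new reading comes with each control period).
- env.read_camera(name): name is "side" or "top" or "wrist"; returns a dict with "frame" (384x512x3 uint8, red, green, blue), "z_map" (384x512 float32, m along the optical axis (not along the pixel's ray), 0 where there is no reading), "K" (3x3 intrinsics, pixels), "rvec" (rotation vector, rad) and "tvec" (3), from world to camera coordinates, as OpenCV has them. Camera axes: x right, y down, z forward; pixel columns grow to the right and rows downward; lengths in m; the calibration is good to about 2 mm. A picture is of the moment at which its call begins.
- env.sign_off(): hands the job in; it is judged then, once.
The state is a dict: "time_s": time; "qpos": joint angles; "joint_velocities": joint speeds; "effort": joint torques, N m; "tool_pos": TCP position; "tool_rot": TCP orientation; "force": force on the tool from outside, world axes, zero at the start; "wrist_torque": the same for the moment, N m; "grip_width": finger opening in m; "grasp_force": force on a finger pad.
Only numpy, scipy, OpenCV 4.12 (cv2) and the standard library are available. Lean on these libraries where they do the work, as an engineer would, in place of code of your own. Each camera call takes 0.05 s, during which the arm holds its last target. There are 200 camera calls.

## Working session

There is one attempt and no reset: what is moved stays moved. The work goes in short steps, Python scripts to look and compute and a shell command to move; the robot and the scene stay as the last step left them, time stands still between calls to the robot, and variables do not carry over. Pictures are saved under pics/ and viewed, at most 10 in all, crops included, and the job is handed in when it is done.

```bash
ls; mkdir -p pics; cat > h.py <<'E'
from cell import env
import numpy as np, cv2
from scipy.spatial.transform import Rotation as R
def cam(n):
    c=env.read_camera(n); c['R']=cv2.Rodrigues(np.array(c['rvec'],float))[0]; c['t']=np.array(c['tvec'],float).ravel(); return c
def pts(c):
    z=c['z_map']; v,u=np.mgrid[:z.shape[0],:z.shape[1]]; K=c['K']
    P=np.stack([(u-K[0,2])/K[0,0]*z,(v-K[1,2])/K[1,1]*z,z],-1)
    W=(P-c['t'])@c['R']; W[z==0]=np.nan; return W
def save(n,im): cv2.imwrite('pics/'+n+'.png',cv2.cvtColor(np.ascontiguousarray(im),cv2.COLOR_RGB2BGR))
E
python3 - <<'E'
from h import *
o=env.get_obs(); print({k:np.round(v,4) for k,v in o.items()}, env.grip_point_offset)
ims=[]
for n in['side','top']:
    c=cam(n); ims.append(c['frame']); np.savez(n+'.npz',**{k:c[k] for k in['frame','z_map','K','R','t']}); print(n,-c['R'].T@c['t'],c['R'][2])
save('a',ims[0]); save('b',ims[1])
E
```

```text
pics
{'time_s': np.float64(0.0), 'qpos': array([64.9813, 18.4404, -4.0168, 83.174 ,  1.295 , 78.541 , -3.26  ]), 'joint_velocities': array([-0.0773,  0.0601,  0.0229, -0.1214, -0.0124, -0.0517,  0.1049]), 'effort': array([ 2.00000e-04, -4.91283e+01, -4.04300e-01, -3.12522e+01,
       -6.42000e-02,  4.39000e-02,  2.00000e-04]), 'tool_pos': array([ 0.2829, -0.5846,  0.2215]), 'tool_rot': array([-1.798899e+02,  5.400000e-03,  2.582960e+01]), 'force': array([ 0.1842, -0.5861,  0.2076]), 'wrist_torque': array([-0.0348, -0.0092,  0.0126]), 'grasp_force': np.float64(0.0), 'grip_width': np.float64(0.087)} 0.0187
side [0.27987168 0.29648502 0.57461089] [ 0.41419594 -0.54861262 -0.72626849]
top [ 0.41247758 -0.09799123  0.87421602] [ 0.18877024 -0.00773503 -0.98199082]
```

View pics/a.png

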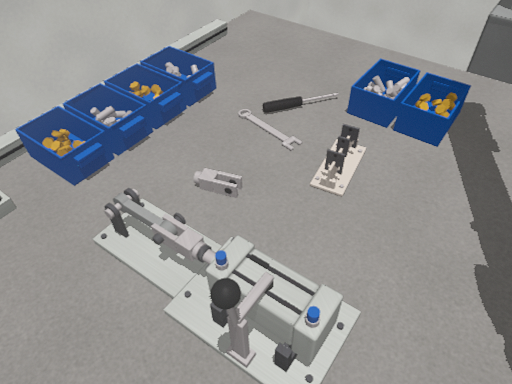

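View pics/b.png

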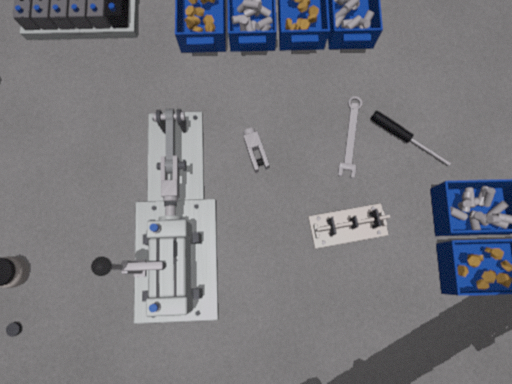

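The side view shows the nest (fork at about 190,240), and the rack at 340,160. In the top view the fork is at about (170,178) and the rack is at (350,225), with three clips at 330, 352 and 376. Next I'll zoom in and measure.

```bash
python3 - <<'E'
from h import *
T=dict(np.load('top.npz'));S=dict(np.load('side.npz'))
W=pts(T);V=pts(S)
for n,(u,v) in dict(rackc=(312,235),c1=(330,226),c2=(352,222),c3=(376,217),fork=(170,178),forkb=(170,160),rod=(170,205),cyltop=(168,260),plateTL=(150,115),plateTR=(202,115),lug=(168,118),pbl=(136,320),pbr=(216,320)).items(): print(n,W[v,u].round(4))
z=lambda im,x0,y0,w,h,k:cv2.resize(im[y0:y0+h,x0:x0+w],None,fx=k,fy=k,interpolation=cv2.INTER_CUBIC)
a=z(T['frame'],130,95,100,120,5);b=z(T['frame'],305,195,90,60,4)
c=np.zeros((600,500+300,3),np.uint8);c[:600,:500]=a;c[:240,500:800]=z(T['frame'],308,200,75,60,4);c[240:600,500:800]=z(S['frame'],305,115,75,90,4)
save('c',c)
save('d',z(S['frame'],95,175,160,110,5))
E
```

```text
rackc [ 0.4962 -0.219   0.0054]
c1 [ 0.5088 -0.2496  0.0535]
c2 [ 0.5158 -0.2943  0.0543]
c3 [ 0.5225 -0.3387  0.0707]
fork [0.6251 0.0821 0.0173]
forkb [0.644  0.0675 0.0895]
rod [0.5541 0.0672 0.0842]
cyltop [0.4464 0.0637 0.1108]
plateTL [0.7712 0.1295 0.0142]
plateTR [0.7709 0.0146 0.0083]
lug [0.7329 0.0731 0.0885]
pbl [0.3319 0.1475 0.0117]
pbr [ 0.3266 -0.0135 -0.0005]
```

View pics/c.png

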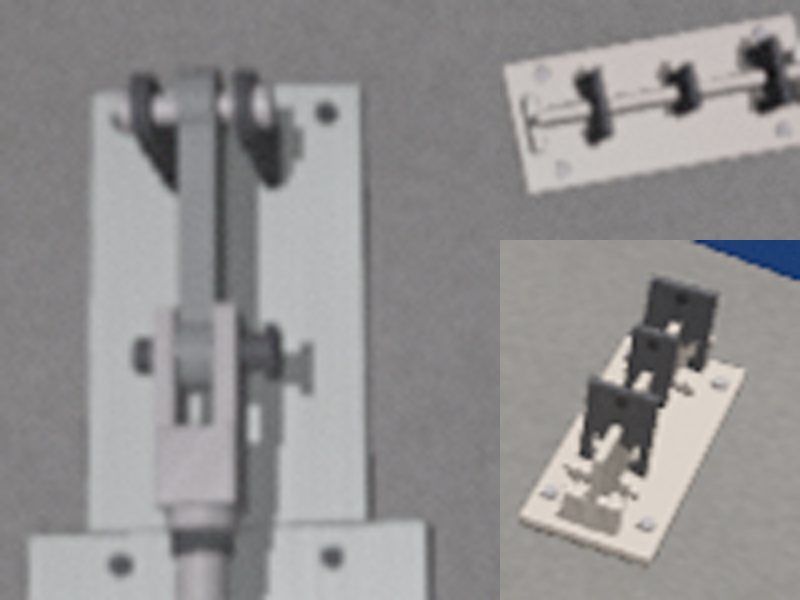

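View pics/d.png

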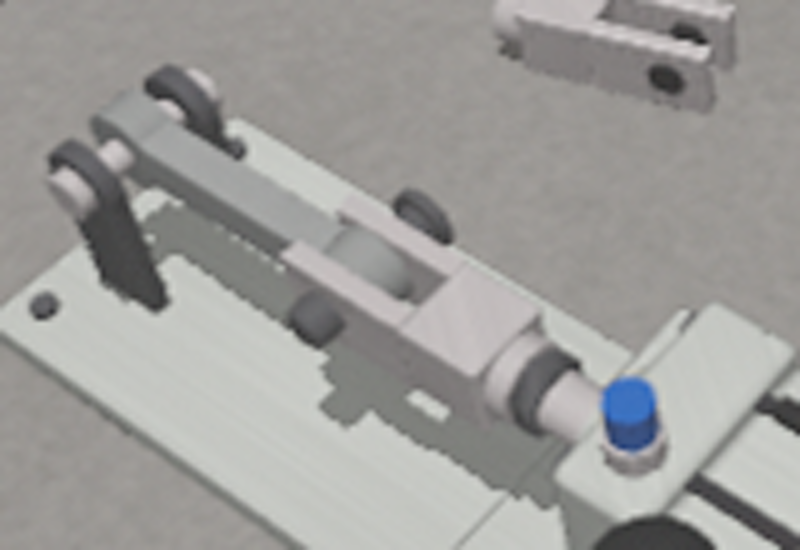

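The crops show the fork top at about crop (197,440), with its head disc on the right (-y world, outer edge u≈186.6, v≈166) and its tail on the left (end u≈156.6). The pin stands off the fork. The middle clip in the rack is the narrow one.

```bash
python3 - <<'E'
from h import *
T=dict(np.load('top.npz'));S=dict(np.load('side.npz'))
def ray(c,u,v,z):
    o=-c['R'].T@c['t']; d=c['R'].T@np.linalg.solve(c['K'],[u,v,1]); return (o+d*(z-o[2])/d[2]).round(4)
cr=lambda x,y:(130+(x+.5)/5-.5,95+(y+.5)/5-.5)
for n,p,z in [('plateLt',(92,100),.01),('plateLb',(88,520),.01),('plateRt',(360,90),.01),('plateRb',(367,510),.01),('forkLt',(155,310),.091),('forkLb',(155,495),.091),('forkRt',(236,302),.091),('forkRb',(238,495),.091),('tail',(133,355),.08),('head',(283,352),.068),('lever l',(180,120),.086)]: print(n,ray(T,*cr(*p),z))
# rack clips by dark mask, cast at top height; also depth-based
W=pts(T);V=pts(S)
for nm,X,c,box in(('top',W,T,(195,250,305,395)),('side',V,S,(110,195,305,370))):
    r0,r1,c0,c1=box; g=c['frame'][r0:r1,c0:c1].max(2); x=X[r0:r1,c0:c1]
    m=((g<85)&(x[...,2]>.02)).astype(np.uint8)
    n,l,st,ce=cv2.connectedComponentsWithStats(m)
    for i in range(1,n):
        if st[i,4]>15:
            q=x[l==i]; print(nm,st[i,4],ce[i]+[c0,r0],np.nanmedian(q,0).round(4),np.nanpercentile(q,3,0).round(4),np.nanpercentile(q,97,0).round(4))
b=W[255:275,90:110].reshape(-1,3);print('ball',np.nanmedian(W[262:270,97:105].reshape(-1,3),0), 'highest nest',np.nanpercentile(W[200:330,100:220,2],99.5))
for u,v in((154,228),(154,307),(168,230)):print(W[v,u])
E
```

```text
plateLt [0.774  0.1351 0.01  ]
plateLb [0.5826 0.1319 0.01  ]
plateRt [0.776  0.0153 0.01  ]
plateRb [0.5841 0.012  0.01  ]
forkLt [0.651  0.0859 0.091 ]
forkLb [0.576  0.0844 0.091 ]
forkRt [0.6536 0.0538 0.091 ]
forkRb [0.5752 0.0521 0.091 ]
tail [0.6358 0.097  0.08  ]
head [0.639  0.0389 0.068 ]
lever l [0.7327 0.0785 0.086 ]
top 106 [374.80188679 218.71698113] [ 0.5194 -0.3398  0.0609] [ 0.506  -0.3437  0.0307] [ 0.5366 -0.3365  0.0775]
top 67 [330.7761194 226.3880597] [ 0.5067 -0.2503  0.0597] [ 0.4924 -0.2528  0.0313] [ 0.523  -0.2479  0.0765]
top 53 [353.26415094 222.32075472] [ 0.5128 -0.2947  0.064 ] [ 0.5047 -0.2969  0.035 ] [ 0.5243 -0.2931  0.0803]
side 571 [342.10507881 146.73555166] [ 0.5119 -0.2936  0.0622] [ 0.4911 -0.3414  0.0335] [ 0.5343 -0.2468  0.0777]
ball [0.43566484 0.1479269  0.21664385] highest nest 0.21198916988966143
[0.50333918 0.08480656 0.13527541]
[0.36459635 0.08138384 0.13622473]
[0.501638   0.06403889 0.11348578]
```

Pin centre is about (0.637, 0.0695, 0.075), nest yaw about 181°, and the head stands off about 9.6 mm. The fork width (32.3 mm) and pin length (58 mm) match the given sizes. The narrow clip is near (0.5145, -0.295). First I'll go to the head side to push the pin, with the fingers shut.

```bash
cat > d.py <<'E'
# prints shift (units) and turn (units) from the measured pose to a target x y z yaw, for tool pointing down
import sys
from h import *
def d(x,y,z,yaw):
    o=env.get_obs(); r=R.from_euler('xyz',o['tool_rot'],degrees=True); q=R.from_euler('xyz',[180,0,yaw],degrees=True)
    print('t',o['time_s'].round(2),o['tool_pos'].round(4),o['tool_rot'].round(2),'F',o['force'].round(1),'w',o['grip_width'].round(4),'\n shift',(r.inv().apply(np.array([x,y,z])-o['tool_pos'])/.08).round(3),'turn',((r.inv()*q).as_rotvec()/np.pi).round(4))
if __name__=='__main__': d(*map(float,sys.argv[1:]))
E
python3 -m creep '{"translation":[[0.597,-0.388,0.02],[0.597,-0.388,0.02],[0.597,-0.388,0.02],[0.597,-0.388,0.02],[0.597,-0.388,0.02]],"turn":[[0,0,0],[0,0,0],[0,0,0],[0,0,0],[0,0,0]],"grip":[0,0,0,0,0]}' 20
python3 -m creep '{"translation":[[0.597,-0.388,0.02],[0.597,-0.388,0.02],[0.597,-0.388,0.02],[0.597,-0.388,0.02],[0.597,-0.388,0.02]],"turn":[[0,0,0],[0,0,0],[0,0,0],[0,0,0],[0,0,0]],"grip":[0,0,0,0,0]}'
python3 -m creep '{"translation":[[0.597,-0.388,0.02],[0.597,-0.388,0.02],[0,0,0],[0,0,0],[0,0,0]],"turn":[[0,0,0],[0,0,0],[0,0,-0.0517],[0,0,-0.0517],[0,0,-0.0517]],"grip":[0,0,0,0,0]}'
python3 -m creep '{"translation":[[0,0,0],[0,0,0],[0,0,0],[0,0,0],[0,0,0]],"turn":[[0,0,-0.0517],[0,0,-0.0517],[0,0,-0.0517],[0,0,-0.0517],[0,0,0]],"grip":[0,0,0,0,0]}'
python3 d.py 0.637 0.005 0.068 91
```

```text
time_s: 0.72
tool_pos: [0.431, -0.3395, 0.2142]
tool_rot: [-180.0, 0.0, 25.8]
force: [1.1, -1.1, 0.6]
grip_width: 0.045
grasp_force: 0.0
time_s: 1.35
tool_pos: [0.5783, -0.0962, 0.2062]
tool_rot: [180.0, 0.0, 25.8]
force: [0.9, -0.7, -0.1]
grip_width: 0.0018
grasp_force: 0.0
time_s: 1.98
tool_pos: [0.6365, 0.0, 0.2026]
tool_rot: [-179.9, 0.0, 54.1]
force: [-0.8, 0.7, -0.8]
grip_width: 0.0004
grasp_force: 0.0
time_s: 2.6
tool_pos: [0.6364, -0.0002, 0.2027]
tool_rot: [-179.9, -0.0, 90.9]
force: [-0.6, 0.6, 0.1]
grip_width: 0.0003
grasp_force: 0.0Traceback (most recent call last):
  File "d.py", line 7, in <module>
    if __name__=='__main__': d(*map(float,sys.argv[1:]))
                             ~^^^^^^^^^^^^^^^^^^^^^^^^^^
  File "d.py", line 6, in d
    print('t',o['time_s'].round(2),o['tool_pos'].round(4),o['tool_rot'].round(2),'F',o['force'].round(1),'w',o['grip_width'].round(4),'\n shift',(r.inv().apply(np.array([x,y,z])-o['tool_pos'])/.08).round(3),'turn',((r.inv()*q).as_rotvec()/np.pi).round(4))
              ^^^^^^^^^^^^^^^^^
AttributeError: 'float' object has no attribute 'round'
```

```bash
sed -i "s/o\['time_s'\].round(2)/round(float(o['time_s']),2)/; s/o\['grip_width'\].round(4)/round(float(o['grip_width']),4)/" d.py
python3 -m creep '{"translation":[[0,0,0.56],[0,0,0.56],[0,0,0.55],[0.15,0,0],[0.1,0,0]],"turn":[[0,0,0],[0,0,0],[0,0,0],[0,0,0],[0,0,0]],"grip":[0,0,0,0,0]}'
python3 -m creep '{"translation":[[0.03,0,0],[0.03,0,0],[0.03,0,0],[0.03,0,0],[0.03,0,0]],"turn":[[0,0,0],[0,0,0],[0,0,0],[0,0,0],[0,0,0]],"grip":[0,0,0,0,0]}'
```

```text
time_s: 3.22
tool_pos: [0.6374, 0.0219, 0.0715]
tool_rot: [179.9, -0.1, 91.0]
force: [0.3, 1.1, 1.4]
grip_width: 0.0005
grasp_force: 0.0
time_s: 3.85
tool_pos: [0.6363, 0.0303, 0.0699]
tool_rot: [-180.0, 0.1, 90.9]
force: [-1.4, -4.3, 2.7]
grip_width: 0.0002
grasp_force: 2.0
```

```bash
python3 -m creep '{"translation":[[0.025,0,0],[0.025,0,0],[0.025,0,0],[0,0,0]],"turn":[[0,0,0],[0,0,0],[0,0,0],[0,0,0]],"grip":[0,0,0,0]}'
python3 -m creep '{"translation":[[0.015,0,0],[0,0,0]],"turn":[[0,0,0],[0,0,0]],"grip":[0,0]}'
python3 -m creep '{"translation":[[0.015,0,0],[0,0,0]],"turn":[[0,0,0],[0,0,0]],"grip":[0,0]}'
```

```text
time_s: 4.35
tool_pos: [0.6362, 0.038, 0.0697]
tool_rot: [180.0, -0.0, 91.0]
force: [0.4, -3.6, 2.4]
grip_width: 0.0006
grasp_force: 1.9
time_s: 4.6
tool_pos: [0.6362, 0.0393, 0.0698]
tool_rot: [180.0, -0.0, 91.0]
force: [0.0, -3.2, 1.9]
grip_width: 0.0005
grasp_force: 1.9
time_s: 4.85
tool_pos: [0.6362, 0.0403, 0.0698]
tool_rot: [180.0, 0.0, 91.0]
force: [0.8, -4.2, 2.1]
grip_width: 0.0005
grasp_force: 2.0
```

```bash
for i in 1; do python3 -m creep '{"translation":[[0.012,0,0],[0,0,0]],"turn":[[0,0,0],[0,0,0]],"grip":[0,0]}'; done
python3 -m creep '{"translation":[[0.012,0,0],[0,0,0]],"turn":[[0,0,0],[0,0,0]],"grip":[0,0]}'
```

```text
time_s: 5.1
tool_pos: [0.6361, 0.0403, 0.0697]
tool_rot: [180.0, 0.1, 90.9]
force: [0.1, -5.5, 1.4]
grip_width: 0.0003
grasp_force: 2.7
time_s: 5.35
tool_pos: [0.6362, 0.0404, 0.0698]
tool_rot: [-180.0, 0.1, 90.9]
force: [-0.2, -6.4, 3.1]
grip_width: 0.0001
grasp_force: 3.4
```

```bash
python3 -m creep '{"translation":[[0.03,0,0],[0,0,0]],"turn":[[0,0,0],[0,0,0]],"grip":[0,0]}'
python3 -m creep '{"translation":[[0.03,0,0],[0,0,0]],"turn":[[0,0,0],[0,0,0]],"grip":[0,0]}'
python3 - <<'E'
from h import *
c=cam('top');np.savez('top2.npz',**{k:c[k] for k in['frame','z_map','K','R','t']});s=cam('side')
z=lambda im,x0,y0,w,h,k:cv2.resize(im[y0:y0+h,x0:x0+w],None,fx=k,fy=k,interpolation=cv2.INTER_CUBIC)
save('e',np.hstack([z(c['frame'],135,120,70,100,5),z(s['frame'],130,180,90,100,5)]))
E
```

```text
time_s: 5.6
tool_pos: [0.6361, 0.0404, 0.0698]
tool_rot: [-180.0, 0.3, 90.8]
force: [-0.5, -11.3, 3.9]
grip_width: 0.0006
grasp_force: 5.0
time_s: 5.85
tool_pos: [0.6361, 0.0404, 0.0698]
tool_rot: [-179.9, 0.5, 90.8]
force: [-1.3, -13.5, 4.9]
grip_width: 0.0008
grasp_force: 6.7
```

View pics/e.png

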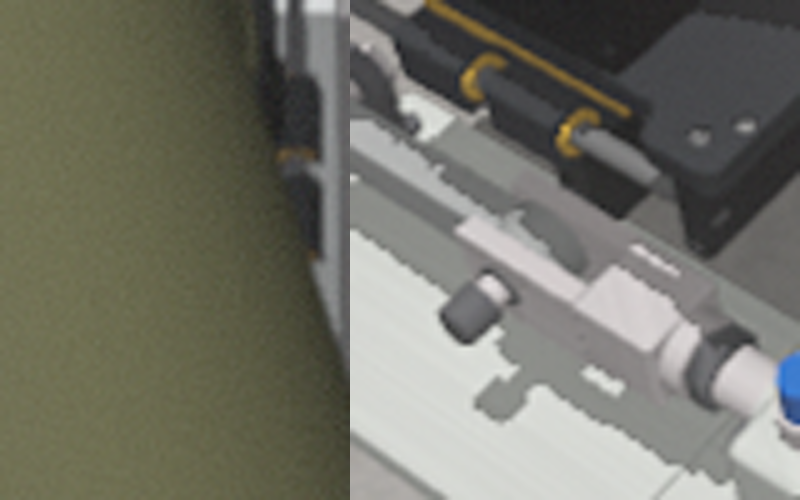

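The right crop shows the groove exposed between the fork face and the tail (about (495,290) in the picture). The push stopped firmly at y=0.0404 under 13.5 N, so the pin is home. I'll retreat and go to the rack.

```bash
python3 -m creep '{"translation":[[-0.3,0,0],[-0.3,0,-0.1],[0,0,-0.7],[0,0,-0.7],[0,0,0]],"turn":[[0,0,0],[0,0,0],[0,0,0],[0,0,0],[0,0,0]],"grip":[0,0,0.5,0.5,0.5]}'
python3 d.py 0.5145 -0.295 0.165 98.5
```

```text
time_s: 6.58
tool_pos: [0.6397, 0.0025, 0.1951]
tool_rot: [179.5, -0.2, 91.1]
force: [-0.3, 0.8, -0.9]
grip_width: 0.0228
grasp_force: 0.0
t 6.58 [0.6397 0.0025 0.1951] [ 1.7946e+02 -1.6000e-01  9.1100e+01] F [-0.3  0.8 -0.9] w 0.0228 
 shift [-3.689 -1.639  0.351] turn [ 0.0031 -0.0007 -0.0411]
```

```bash
python3 -m creep '{"translation":[[-0.615,-0.273,0.058],[-0.615,-0.273,0.058],[-0.615,-0.273,0.058],[-0.615,-0.273,0.058],[-0.615,-0.273,0.058]],"turn":[[0,0,0],[0,0,0],[0,0,0],[0,0,0],[0,0,0]],"grip":[0.55,0.55,0.55,0.55,0.55]}'
python3 -m creep '{"translation":[[-0.615,-0.273,0.058],[0,0,0],[0,0,0]],"turn":[[0,0,0],[0,0,-0.041],[0,0,0]],"grip":[0.55,0.55,0.55]}'
python3 - <<'E'
from h import *
c=cam('wrist');np.savez('w1.npz',**{k:c[k] for k in['frame','z_map','K','R','t']});save('f',c['frame'])
W=pts(c);g=c['frame'].max(2)
m=((g<90)&(W[...,2]>.02)&(W[...,2]<.1)&(np.hypot(W[...,0]-.513,W[...,1]+.295)<.08)).astype(np.uint8)
n,l,st,ce=cv2.connectedComponentsWithStats(m)
for i in range(1,n):
  if st[i,4]>80:
    q=W[l==i]; zt=np.nanpercentile(q[:,2],90); q=q[q[:,2]>zt-.006]; r=cv2.minAreaRect((q[:,:2]*1000).astype(np.float32)); print(st[i],ce[i].round(0),np.nanmedian(q,0).round(4),zt.round(4),np.round(r[0],1),np.round(r[1],1),round(r[2],1))
E
python3 d.py 0.5145 -0.295 0.165 98.5
```

```text
time_s: 7.2
tool_pos: [0.5312, -0.2481, 0.1652]
tool_rot: [-180.0, -0.2, 91.1]
force: [0.7, 0.5, -0.6]
grip_width: 0.0482
grasp_force: 0.0
time_s: 7.58
tool_pos: [0.5108, -0.2968, 0.1606]
tool_rot: [180.0, -0.2, 98.3]
force: [1.2, 0.4, 0.7]
grip_width: 0.0477
grasp_force: 0.0
[253 181  26  14 302] [265. 188.] [ 0.5146 -0.2926  0.0783] 0.0789 [ 514.4 -293. ] [21.8  3.8] 8.6
[248 219  37  23 658] [266. 232.] [ 0.5218 -0.3371  0.0756] 0.0762 [ 521.7 -337.7] [33.5  5. ] 8.2
t 7.62 [ 0.5113 -0.2963  0.161 ] [ 1.7998e+02 -1.5000e-01  9.8330e+01] F [ 0.7 -0.1  0. ] w 0.0478 
 shift [ 0.01   0.042 -0.05 ] turn [ 0.0001 -0.0008 -0.001 ]
```

View pics/f.png

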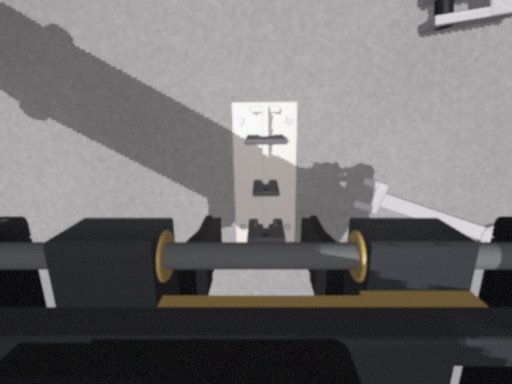

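The middle, narrow clip is at px (265,188), or (0.5144, -0.2935), with its top at 0.079 and yaw 8.5°. The wide clips are at (265,140) and (266,232). I'll descend and grip it.

```bash
python3 -m creep '{"translation":[[0.029,0.044,0],[0,0,0.45],[0,0,0.4],[0,0,0.25],[0,0,0.15]],"turn":[[0,0,0],[0,0,0],[0,0,0],[0,0,0],[0,0,0]],"grip":[0.55,0.55,0.55,0.55,0.55]}'
python3 -m creep '{"translation":[[0,0,0],[0,0,0],[0,0,0],[0,0,0],[0,0,0]],"turn":[[0,0,0],[0,0,0],[0,0,0],[0,0,0],[0,0,0]],"grip":[0.5,0.2,0.2,0.1,0.1]}' 35
python3 d.py 0.5144 -0.2935 0.061 98.5
```

```text
time_s: 8.25
tool_pos: [0.5142, -0.2947, 0.0611]
tool_rot: [-180.0, -0.0, 98.4]
force: [0.1, -0.4, -0.6]
grip_width: 0.048
grasp_force: 0.0
time_s: 8.88
tool_pos: [0.5143, -0.2959, 0.0626]
tool_rot: [180.0, 0.1, 98.3]
force: [0.3, 0.6, 1.9]
grip_width: 0.023
grasp_force: 35.0
t 8.88 [ 0.5143 -0.2959  0.0626] [1.7995e+02 6.0000e-02 9.8340e+01] F [0.3 0.6 1.9] w 0.023 
 shift [0.03  0.006 0.02 ] turn [ 0.0003  0.0003 -0.0009]
```

```bash
python3 -m creep '{"translation":[[0,0,-0.15],[0,0,-0.25],[0,0,-0.4],[0,0,-0.6],[0,0,0]],"turn":[[0,0,0],[0,0,0],[0,0,0],[0,0,0],[0,0,0]],"grip":[0.1,0.1,0.1,0.1,0.1]}'
python3 d.py 0.637 0.0905 0.16 91
```

```text
time_s: 9.5
tool_pos: [0.5169, -0.2966, 0.18]
tool_rot: [179.6, 0.4, 98.4]
force: [1.1, 0.3, -0.8]
grip_width: 0.0231
grasp_force: 35.0
t 9.5 [ 0.5169 -0.2966  0.18  ] [179.59   0.37  98.36] F [ 1.1  0.3 -0.8] w 0.0231 
 shift [4.571 2.187 0.236] turn [0.0024 0.0019 0.0409]
```

```bash
python3 -m creep '{"translation":[[0.571,0.273,0],[0.571,0.273,0],[0.571,0.273,0],[0.571,0.273,0],[0.571,0.273,0]],"turn":[[0,0,0],[0,0,0],[0,0,0],[0,0,0],[0,0,0]],"grip":[0.1,0.1,0.1,0.1,0.1]}'
python3 -m creep '{"translation":[[0.571,0.273,0],[0.571,0.273,0],[0.571,0.273,0],[0,0,0.2],[0,0,0]],"turn":[[0,0,0],[0,0,0],[0,0,0],[0,0,0.041],[0,0,0]],"grip":[0.1,0.1,0.1,0.1,0.1]}'
python3 d.py 0.637 0.0905 0.14 91
```

```text
time_s: 10.12
tool_pos: [0.5889, -0.0523, 0.1743]
tool_rot: [180.0, 0.0, 98.3]
force: [0.6, -0.1, 0.0]
grip_width: 0.023
grasp_force: 35.0
time_s: 10.75
tool_pos: [0.6325, 0.0915, 0.1567]
tool_rot: [-179.8, 0.1, 91.1]
force: [-0.3, -0.5, -0.8]
grip_width: 0.0231
grasp_force: 35.0
t 10.75 [0.6325 0.0915 0.1567] [-1.7983e+02  5.0000e-02  9.1110e+01] F [-0.3 -0.5 -0.8] w 0.0231 
 shift [-0.014  0.056  0.208] turn [-0.001   0.0003  0.0006]
```

```bash
python3 -m creep '{"translation":[[-0.012,0.056,0.15],[0,0,0.18],[0,0,0]],"turn":[[0,0,0],[0,0,0],[0,0,0]],"grip":[0.1,0.1,0.1]}'
python3 - <<'E'
from h import *
s=cam('side');w=cam('wrist')
np.savez('s3.npz',**{k:s[k] for k in['frame','z_map','K','R','t']});np.savez('w3.npz',**{k:w[k] for k in['frame','z_map','K','R','t']})
z=lambda im,x0,y0,w,h,k:cv2.resize(im[y0:y0+h,x0:x0+w],None,fx=k,fy=k,interpolation=cv2.INTER_CUBIC)
save('g',np.hstack([z(s['frame'],130,185,80,110,5),z(w['frame'],200,150,100,150,4)[:550]]))
E
python3 d.py 0.637 0.0905 0.12 91
```

```text
time_s: 11.12
tool_pos: [0.6371, 0.0893, 0.1296]
tool_rot: [-179.8, 0.0, 90.9]
force: [-0.8, 0.8, -0.7]
grip_width: 0.0232
grasp_force: 35.0
t 11.22 [0.638  0.0901 0.1312] [-179.97    0.     90.96] F [-0.3 -0.2 -1. ] w 0.023 
 shift [ 0.005 -0.013  0.14 ] turn [-0.0002  0.     -0.0002]
```

View pics/g.png

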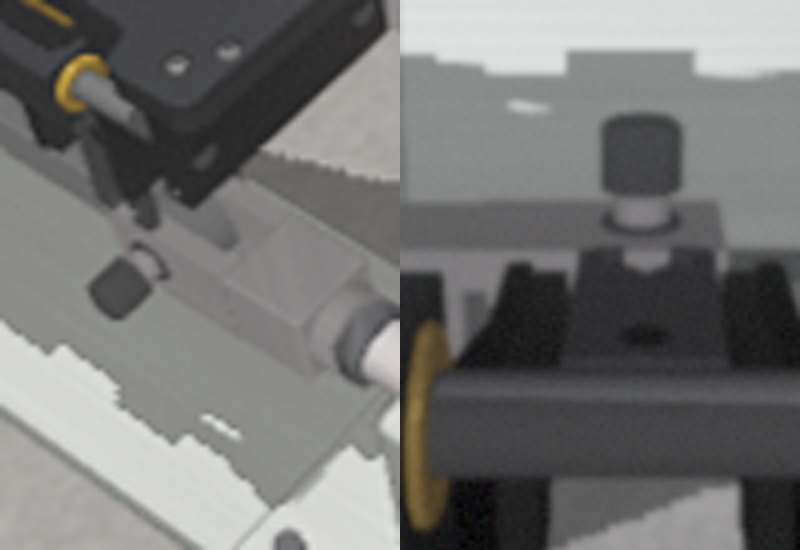

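```bash
python3 - <<'E'
from h import *
w=dict(np.load('w3.npz')); print('cam',-w['R'].T@w['t'])
def ray(c,u,v,z):
    o=-c['R'].T@c['t']; d=c['R'].T@np.linalg.solve(c['K'],[u,v,1]); return (o+d*(z-o[2])/d[2]).round(4)
cr=lambda x,y:(200+(x-400+.5)/4-.5,150+(y+.5)/4-.5)
for n,p,z in[('tailend',(642,115),.083),('shoulder',(642,196),.083),('fork top edge L',(460,248),.091),('fork bottom edge',(500,203),.059),('clip bottom L',(590,250),.103),('clip bottom R',(700,250),.103),('clip top L',(570,365),.15),('mouth',(645,256),.103),('groove',(642,212),.0805)]: print(n,ray(w,*cr(*p),z))
W=pts(w); u,v=map(int,cr(590,310)); print('clip face',np.nanmedian(W[v-4:v+5,u-3:u+4].reshape(-1,3),0).round(4)); 
for vv in range(176,215,2): print(vv,W[vv,260].round(4))
E
```

```text
cam [0.63671782 0.16113254 0.29194945]
tailend [0.6365 0.1132 0.083 ]
shoulder [0.6368 0.0975 0.083 ]
fork top edge L [0.6035 0.0894 0.091 ]
fork bottom edge [0.6069 0.0881 0.059 ]
clip bottom L [0.6279 0.0937 0.103 ]
clip bottom R [0.6469 0.094  0.103 ]
clip top L [0.6275 0.0942 0.15  ]
mouth [0.6375 0.0928 0.103 ]
groove [0.6368 0.0935 0.0805]
clip face [0.6292 0.0938 0.1297]
176 [0.6363 0.0998 0.0143]
178 [0.6364 0.1102 0.069 ]
180 [0.6364 0.1105 0.0768]
182 [0.6365 0.11   0.0816]
184 [0.6365 0.1085 0.0815]
186 [0.6365 0.1073 0.0828]
188 [0.6366 0.1055 0.0819]
190 [0.6366 0.1039 0.0819]
192 [0.6366 0.1023 0.0817]
194 [0.6366 0.1011 0.0829]
196 [0.6367 0.0995 0.0829]
198 [0.6367 0.0977 0.0822]
200 [0.6367 0.0954 0.0797]
202 [0.6367 0.094  0.0803]
204 [0.6368 0.0926 0.0809]
206 [0.6368 0.0908 0.0805]
208 [0.6368 0.0898 0.0824]
210 [0.6368 0.0893 0.0854]
212 [0.6368 0.0896 0.0907]
214 [0.6369 0.0874 0.0892]
```

The right crop shows the clip mouth (x≈645) over the groove (x≈642), so x is good. The groove centre is about 2.4 mm further +y than the clip centre. I'll shift and feel downward.

```bash
python3 -m creep '{"translation":[[0.028,-0.005,0.1],[0,0,0.1],[0,0,0],[0,0,0]],"turn":[[0,0,0],[0,0,0],[0,0,0],[0,0,0]],"grip":[0.1,0.1,0.1,0.1]}'
python3 -m creep '{"translation":[[0,0,0.0125],[0,0,0.0125],[0,0,0.0125],[0,0,0.0125],[0,0,0]],"turn":[[0,0,0],[0,0,0],[0,0,0],[0,0,0],[0,0,0]],"grip":[0.1,0.1,0.1,0.1,0.1]}'
python3 -m creep '{"translation":[[0,0,0.0125],[0,0,0.0125],[0,0,0]],"turn":[[0,0,0],[0,0,0],[0,0,0]],"grip":[0.1,0.1,0.1]}'
python3 -m creep '{"translation":[[0,0,0.0125],[0,0,0.0125],[0,0,0]],"turn":[[0,0,0],[0,0,0],[0,0,0]],"grip":[0.1,0.1,0.1]}'
```

```text
time_s: 11.72
tool_pos: [0.6378, 0.0927, 0.1155]
tool_rot: [180.0, 0.0, 91.0]
force: [-0.5, -0.9, -0.4]
grip_width: 0.023
grasp_force: 35.0
time_s: 12.35
tool_pos: [0.6377, 0.0927, 0.1114]
tool_rot: [-180.0, 0.0, 91.0]
force: [-0.3, 0.3, -0.8]
grip_width: 0.0231
grasp_force: 35.0
time_s: 12.72
tool_pos: [0.6377, 0.0927, 0.1094]
tool_rot: [-180.0, 0.0, 91.0]
force: [-0.4, -0.6, 0.4]
grip_width: 0.0232
grasp_force: 35.0
time_s: 13.1
tool_pos: [0.6374, 0.0927, 0.1075]
tool_rot: [-180.0, 0.0, 91.0]
force: [-1.8, -0.3, 1.3]
grip_width: 0.0229
grasp_force: 35.0
```

```bash
python3 -m creep '{"translation":[[0,0,0.0125],[0,0,0]],"turn":[[0,0,0],[0,0,0]],"grip":[0.1,0.1]}'
python3 -m creep '{"translation":[[0,0,0.0125],[0,0,0]],"turn":[[0,0,0],[0,0,0]],"grip":[0.1,0.1]}'
```

```text
time_s: 13.35
tool_pos: [0.6371, 0.0928, 0.1065]
tool_rot: [-179.9, 0.0, 91.0]
force: [-3.0, 0.1, 4.2]
grip_width: 0.0232
grasp_force: 35.0
time_s: 13.6
tool_pos: [0.6371, 0.0928, 0.1055]
tool_rot: [-179.9, 0.0, 91.0]
force: [-5.1, 0.2, 4.2]
grip_width: 0.0233
grasp_force: 35.0
```

```bash
python3 -m creep '{"translation":[[0,-0.015,0],[0,0,0]],"turn":[[0,0,0],[0,0,0]],"grip":[0.1,0.1]}'
python3 -m creep '{"translation":[[0,0,0.0125],[0,0,0]],"turn":[[0,0,0],[0,0,0]],"grip":[0.1,0.1]}'
```

```text
time_s: 13.85
tool_pos: [0.6367, 0.0927, 0.1055]
tool_rot: [180.0, -0.0, 91.0]
force: [-2.7, 0.6, 3.3]
grip_width: 0.0231
grasp_force: 35.0
time_s: 14.1
tool_pos: [0.6368, 0.0928, 0.1049]
tool_rot: [180.0, 0.0, 91.0]
force: [-2.6, -0.1, 5.1]
grip_width: 0.0232
grasp_force: 35.0
```

```bash
python3 -m creep '{"translation":[[0,-0.012,0.0125],[0,0,0]],"turn":[[0,0,0],[0,0,0]],"grip":[0.1,0.1]}'
python3 -m creep '{"translation":[[0,0,0.0125],[0,0,0]],"turn":[[0,0,0],[0,0,0]],"grip":[0.1,0.1]}'
```

```text
time_s: 14.35
tool_pos: [0.6366, 0.0927, 0.1044]
tool_rot: [179.9, -0.0, 91.0]
force: [-2.2, 0.1, 7.1]
grip_width: 0.0229
grasp_force: 35.0
time_s: 14.6
tool_pos: [0.6364, 0.0927, 0.1027]
tool_rot: [179.9, -0.0, 91.0]
force: [-1.1, -0.3, 1.2]
grip_width: 0.0231
grasp_force: 35.0
```

```bash
python3 -m creep '{"translation":[[0,0,0.0125],[0,0,0]],"turn":[[0,0,0],[0,0,0]],"grip":[0.1,0.1]}'
python3 -m creep '{"translation":[[0,0,0.0125],[0,0,0]],"turn":[[0,0,0],[0,0,0]],"grip":[0.1,0.1]}'
python3 -m creep '{"translation":[[0,0,0.0125],[0,0,0]],"turn":[[0,0,0],[0,0,0]],"grip":[0.1,0.1]}'
```

```text
time_s: 14.85
tool_pos: [0.636, 0.0923, 0.1005]
tool_rot: [180.0, 0.0, 91.0]
force: [1.9, 0.4, -5.0]
grip_width: 0.0228
grasp_force: 35.0
time_s: 15.1
tool_pos: [0.6358, 0.0924, 0.0998]
tool_rot: [180.0, 0.0, 91.0]
force: [3.2, -0.3, -5.6]
grip_width: 0.0232
grasp_force: 35.0
time_s: 15.35
tool_pos: [0.6358, 0.0925, 0.0993]
tool_rot: [180.0, 0.0, 91.0]
force: [2.6, -0.2, -4.9]
grip_width: 0.0229
grasp_force: 35.0
```

The clip is being pulled down and snapping on. I'll continue to home.

```bash
python3 -m creep '{"translation":[[0,0.008,0.0125],[0,0,0]],"turn":[[0,0,0],[0,0,0]],"grip":[0.1,0.1]}'
python3 -m creep '{"translation":[[0,0,0.015],[0,0,0]],"turn":[[0,0,0],[0,0,0]],"grip":[0.1,0.1]}'
python3 -m creep '{"translation":[[0,0,0.015],[0,0,0]],"turn":[[0,0,0],[0,0,0]],"grip":[0.1,0.1]}'
```

```text
time_s: 15.6
tool_pos: [0.636, 0.0927, 0.0984]
tool_rot: [-180.0, 0.0, 91.0]
force: [1.5, 1.1, -3.1]
grip_width: 0.0233
grasp_force: 35.0
time_s: 15.85
tool_pos: [0.6362, 0.0928, 0.0979]
tool_rot: [180.0, 0.0, 91.0]
force: [0.4, -0.4, 1.4]
grip_width: 0.023
grasp_force: 35.0
time_s: 16.1
tool_pos: [0.6364, 0.0929, 0.0976]
tool_rot: [180.0, 0.0, 91.0]
force: [-2.6, -0.9, 7.7]
grip_width: 0.0231
grasp_force: 35.0
```

```bash
python3 -m creep '{"translation":[[0,-0.005,0.01],[0,0,0]],"turn":[[0,0,0],[0,0,0]],"grip":[0.1,0.1]}'
python3 -m creep '{"translation":[[0,0,0.005],[0,0,0]],"turn":[[0,0,0],[0,0,0]],"grip":[0.1,0.1]}'
```

```text
time_s: 16.35
tool_pos: [0.6363, 0.0929, 0.0975]
tool_rot: [179.9, 0.0, 91.0]
force: [-2.2, -2.2, 8.8]
grip_width: 0.0231
grasp_force: 35.0
time_s: 16.6
tool_pos: [0.6363, 0.093, 0.0974]
tool_rot: [179.9, 0.0, 91.0]
force: [-3.7, -1.3, 10.7]
grip_width: 0.0233
grasp_force: 35.0
```

```bash
python3 -m creep '{"translation":[[0,0,-0.02],[0,0,0],[0,0,0],[0,0,0],[0,0,0]],"turn":[[0,0,0],[0,0,0],[0,0,0],[0,0,0],[0,0,0]],"grip":[0.1,0.1,0.5,0.5,0.5]}'
python3 -m creep '{"translation":[[0,0,-0.2],[0,0,-0.4],[0,0,-0.6],[0,0,-0.4],[0,0,0]],"turn":[[0,0,0],[0,0,0],[0,0,0],[0,0,0],[0,0,0]],"grip":[0.55,0.55,0.55,0.55,0.55]}'
python3 - <<'E'
from h import *
s=cam('side');w=cam('wrist');W=pts(w)
z=lambda im,x0,y0,w,h,k:cv2.resize(im[y0:y0+h,x0:x0+w],None,fx=k,fy=k,interpolation=cv2.INTER_CUBIC)
save('h',np.hstack([z(s['frame'],120,150,100,120,4),z(w['frame'],180,130,100,120,4)]))
m=(np.hypot(W[...,0]-.6365,W[...,1]-.0935)<.014)&(W[...,2]>.1)&(W[...,2]<.13)
print(m.sum(),np.nanpercentile(W[m],[5,50,97],axis=0).round(4))
E
```

```text
time_s: 17.23
tool_pos: [0.6354, 0.0927, 0.0959]
tool_rot: [-179.9, -0.0, 91.0]
force: [-0.8, 0.1, 1.1]
grip_width: 0.0414
grasp_force: 0.0
time_s: 17.85
tool_pos: [0.6376, 0.0936, 0.229]
tool_rot: [179.6, -0.0, 91.0]
force: [-0.3, 0.4, -0.8]
grip_width: 0.0478
grasp_force: 0.0
191 [[0.6252 0.0929 0.1022]
 [0.636  0.0963 0.1132]
 [0.6467 0.0976 0.1149]]
```

View pics/h.png

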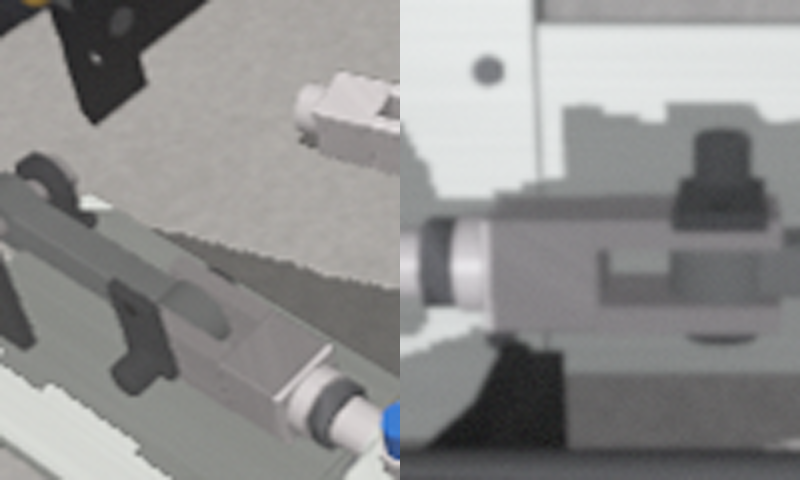

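The clip stands upright in the groove, seen at left (135,340) and right (722,205). Its top is at 0.115 m, which is the axis height plus 40 mm, so it's home. The pin head sits against the fork.

```bash
python3 -c "from cell import env; print(env.sign_off())"
```

```text
the job is handed in; nothing more can be done
None
```

The pin is home against the fork, and the narrow clip has snapped into its groove with a peak push of about 11 N. The wide clips were left in the rack, and I handed the job in with the gripper clear, about 18 s into the 64 s allowed.

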